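# Find the unburned candle by its weight

### The job

The three lidded candle tins on the bedside bench look alike, but two are mostly burned away and one is unused: they are closed, so heft them to tell which is heaviest. Set the two lighter tins down upright on the wooden tray, without dropping them, and finish holding the heaviest one upright in the gripper, its underside about 15 cm above the bench and clear of everything; the program ends while still holding it. Never tip a tin over, keep the tray about where it is and leave the other things on the bench undisturbed.

Things in the scene. Friction and masses are not known exactly. Their poses are not given: they have to be found in the camera images.
- tin_1: closed round candle tin, sage green with a brass lid and a blank paper band, 64 mm in diameter and 96 mm tall, straight-sided, to be grasped across its diameter; the origin is the centre of its underside, z up its axis. Alike in every respect but weight with the other two: the unused one weighs 0.32 to 0.39 kg, a burned-down one 0.10 to 0.21 kg. Which tin stands at which place changes from start to start
- tin_2: closed round candle tin, sage green with a brass lid and a blank paper band, 64 mm in diameter and 96 mm tall, straight-sided, to be grasped across its diameter; the origin is the centre of its underside, z up its axis. Alike in every respect but weight with the other two: the unused one weighs 0.32 to 0.39 kg, a burned-down one 0.10 to 0.21 kg. Which tin stands at which place changes from start to start
- tin_3: closed round candle tin, sage green with a brass lid and a blank paper band, 64 mm in diameter and 96 mm tall, straight-sided, to be grasped across its diameter; the origin is the centre of its underside, z up its axis. Alike in every respect but weight with the other two: the unused one weighs 0.32 to 0.39 kg, a burned-down one 0.10 to 0.21 kg. Which tin stands at which place changes from start to start
- tray: loose dark wooden serving tray, 300 mm (its x) by 200 mm (its y) outside, 0.9 kg, rim 20 mm high and 7 mm thick, inner floor 7 mm above the bench, small brass handles on its two short ends (reaching 170 mm from the centre, 28 mm high); the origin is the centre of its underside, z up. Three tins fit in one row along its x, 85 mm apart
- notebooks: stack of three pale notebooks with a brass clip, 150 x 210 mm, 42 mm high (clip to 54 mm); origin under its centre. Leave alone
- mug: cream mug, 80 mm in diameter, 85 mm tall, handle on its +y side; origin under its centre. Leave alone
- clock: small white alarm clock with a black face, 45 x 110 mm, 74 mm high; origin under its centre. Leave alone
- glasses_case: dark blue hard spectacle case, 62 x 158 mm, 37 mm high; origin under its centre. Leave alone
- matchbox: matchbox, 36 x 53 mm, 16 mm high; origin under its centre. Leave alone
- snuffer: brass candle snuffer lying along its x on the bench between the tins and the tray, 180 mm long, its bell 26 mm across at +x; origin on the bench below about its middle. Leave alone
- dish: small white trinket bowl, 96 mm in diameter, 28 mm high; origin under its centre. Leave alone
There are look-alikes about, which are no part of the job. What is shaped like the tin_2 but blue or pink is not meant.

How it is judged:
By the outcome, as a careful person would: the job done as asked, in the order asked, and still so for the second after the job is handed in, while the arm keeps its last pose, push and grip.
It also fails if it takes over 69 s, if anything falls off the work surface, if the arm or the gripper's body presses on something with over 40 N, if the wrist force passes 120 N, or if a joint passes its speed limit or range.

### The arm

A 6-joint arm with a two-finger parallel gripper is mounted at the origin on the work surface. World frame = base frame: x ahead of the robot, y to its left, z up, the work surface at z = 0. Lengths are in m, angles in rad, forces in N, time in s.
With the tool pointing down it reaches from about 0.275 to 0.825 m from the base axis. Payload 5.2 kg.
Tool frame: the origin (TCP) lies at the very end of the fingers, on their centre line; the grasp point (between the pads) lies 19 mm behind it; z points along the fingers, y is the direction in which the jaws open and shut (so a half turn about z gives the same grasp; the last joint's range is limited). The gripper opens to 93 mm and grips with 3 to 60 N. Pads are 15 mm wide; open, the fingers measure 128 mm over their backs; the gripper's body (75 mm by 188 mm) begins 65 mm behind the grasp point.
Start: joints at [0.949, 0.259, 1.535, -0, 1.348, -0.203], TCP at [0.224, 0.502, 0.219] pointing down, gripper open.
Joint ranges: [-3.14, 3.14], [-0.91, 2.08], [0.19, 2.58], [-1.22, 4.36], [0.22, 2.71], [-3.12, 3.12]. Speed limits (rad/s): [2.57, 2.57, 3.14, 3.14, 3.14, 3.14].

### API

Orientations are given as a unit quaternion [w, x, y, z].
In Python, from bench import arm gives the robot as it stands.
- The arm moves only by the tool carry_out, never from a script. Its argument "rows" is one flat list of numbers, 5 for each row, row after row: the shift along the world's x, y, z in m, then the turn about the world's z in rad, then the opening, from 0 (shut) to 1 (fully open). In form: [x, y, z, twist, claw, x, y, z, twist, claw, ...]. A call has 1 to 8 rows; each row is the pose to reach, as a shift and turn from the pose commanded when the call began; what a row does not reach only later rows make up. A row lasts 1/12 s, in which the tool goes at most 41.7 mm and 7.16 degrees, less where a joint would pass 70% of its speed; a pose out of reach is approached as far as the arm can. A call with a gripper value outside its range is refused whole. The fingers move at their own pace and stop on an object; the grip force is fixed at half the most. Time passes only in rows, so rows that repeat a pose let the fingers close. It gives the time, the measured TCP pose, the force and the opening at its end, in the units of the state.
- arm.observe(): the state, without advancing time (a new reading comes with each control period).
- arm.read_camera(name): name is "scene" or "top" or "wrist"; returns a dict with "frame" (480x640x3 uint8, red, green, blue), "camera_matrix" (3x3 intrinsics, pixels), "D" ([k1, k2, p1, p2, k3] as OpenCV has them; the pictures are not rectified), "cam_to_world" (4x4, takes a point from camera to world coordinates); the wrist camera has in their place "T_tool_cam" (4x4, takes a point from camera to tool coordinates, whose origin is the TCP and whose axes are the flange's). Camera axes: x right, y up, looking along -z (the intrinsics and any distortion apply to the point x, -y, -z); pixel columns grow to the right and rows downward; lengths in m; the calibration is good to about 2 mm. A picture is of the moment at which its call begins: read the wrist's pose just before it. There is no depth.
- arm.finish_job(): hands the job in, once; it reports no verdict.
The state is a dict: "t": time; "q": joint angles; "qvel": joint speeds; "joint_torque": joint torques, N m; "position": TCP position; "eef_rot": TCP orientation; "ft_force": force on the tool from outside, world axes, zero at the start; "moment": the same for the moment, N m; "width": opening from 0.0 (shut) to 1.0 (fully open).
Only numpy, scipy, OpenCV 4.12 (cv2) and the standard library are available. Lean on these libraries where they do the work, as an engineer would, in place of code of your own. Each camera call takes 0.05 s, during which the arm holds its last target.

## Working session

There is one attempt and no reset: what is moved stays moved. The work goes in short steps, Python scripts to look and compute and a tool call to move; the robot and the scene stay as the last step left them, time stands still between calls to the robot, and variables do not carry over. Pictures are saved under pics/ and viewed, and the job is handed in when it is done.

Besides the shell and the picture viewer there is one more tool, called after "Request:" as name(argument=value, ...), one argument or row to a line, values as JSON. carry_out: Moves the arm, as the interface text tells. Its arguments: {"type":"object","properties":{"rows":{"type":"array","items":{"type":"number"}}},"required":["rows"]}

```bash
mkdir -p pics; ls; python3 - <<'E'
from bench import arm
import cv2
s=arm.observe();print(s)
for n in("scene","top","wrist"):
    c=arm.read_camera(n);cv2.imwrite(f"pics/{n}0.png",c["frame"][:,:,::-1])
    print(n,c["camera_matrix"],c["D"],c.get("cam_to_world",c.get("T_tool_cam")))
E
```

```text
pics
{'t': 0.0, 'q': array([ 9.49224107e-01,  2.59364332e-01,  1.53607918e+00,  3.11657931e-06,
        1.34798875e+00, -2.02776106e-01]), 'qvel': array([-0.00128701, -0.00076031,  0.00030072,  0.00048951,  0.00043884,
        0.0021641 ]), 'joint_torque': array([ 1.55902428e-03, -4.37301421e+01, -2.83995187e+01,  7.21496693e-02,
        4.08804172e-02, -1.45428762e-04]), 'position': array([0.22330587, 0.50203277, 0.2178078 ]), 'eef_rot': array([-3.69866287e-04,  2.07871394e-01,  9.78155733e-01, -8.42159997e-04]), 'ft_force': array([ 0.03469535,  0.7820112 , -0.17637349]), 'moment': array([0.00074887, 0.0398636 , 0.06339186]), 'width': 1.0019192290484245}
scene [[515.00150695   0.         316.87916464]
 [  0.         515.00150695 240.96903294]
 [  0.           0.           1.        ]] [-0.01932772  0.          0.          0.          0.        ] [[-0.85728511 -0.38164104  0.34556094  0.83202968]
 [ 0.5147857  -0.62549475  0.58630367  0.52429806]
 [-0.00761099  0.68051923  0.73269069  0.74981428]
 [ 0.          0.          0.          1.        ]]
top [[476.87874562   0.         316.1867524 ]
 [  0.         476.87874562 246.81038979]
 [  0.           0.           1.        ]] [-0.10202626  0.          0.          0.          0.        ] [[ 0.00782426  0.99362309 -0.11248083  0.33764981]
 [-0.99977414  0.00555035 -0.02051488 -0.07641272]
 [-0.01975975  0.11261594  0.9934421   1.23488936]
 [ 0.          0.          0.          1.        ]]
wrist [[337.42839157   0.         322.5084783 ]
 [  0.         337.42839157 244.07739786]
 [  0.           0.           1.        ]] [0.01791258 0.         0.         0.         0.        ] [[ 8.80130954e-04  9.53446666e-01  3.01560411e-01  8.32943575e-02]
 [ 9.99999413e-01 -6.48601532e-04 -8.67897313e-04  3.22287600e-04]
 [-6.31901254e-04  3.01560998e-01 -9.53446677e-01 -1.65542351e-01]
 [ 0.00000000e+00  0.00000000e+00  0.00000000e+00  1.00000000e+00]]
```

View pics/top0.png

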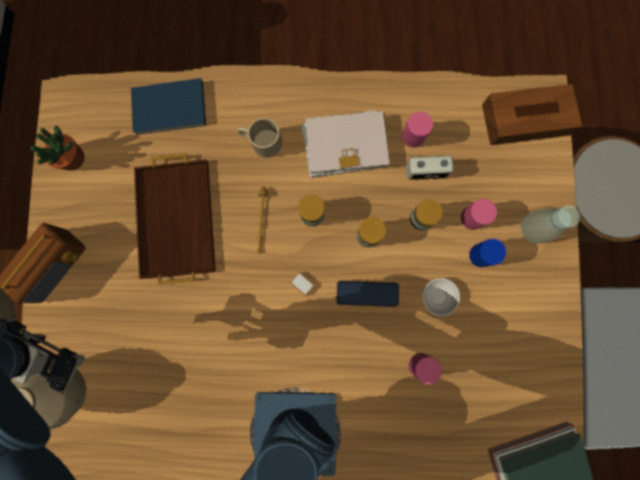

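View pics/scene0.png

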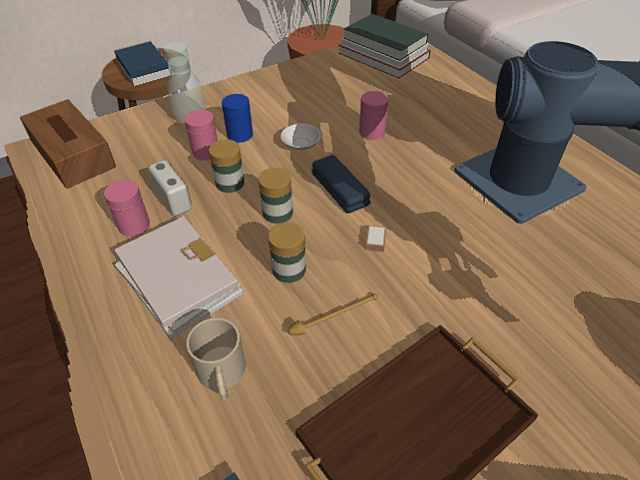

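View pics/wrist0.png

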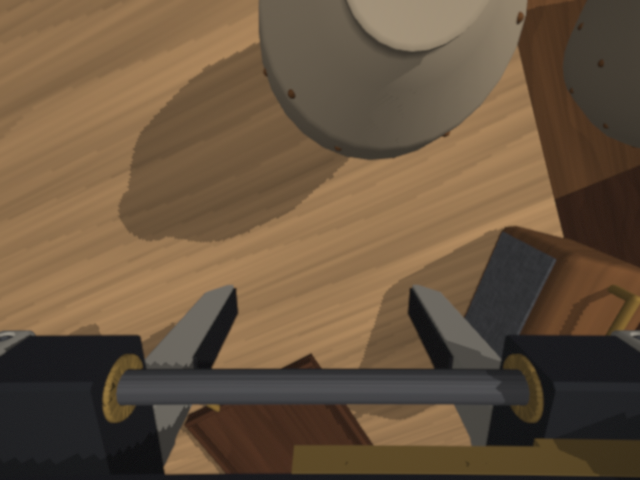

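The top view shows brass-lidded tins at about (312,209), (371,233) and (427,213). The tray is centred near (176,219), the snuffer near (264,220), and the look-alikes are pink and blue. Next I'll enlarge crops.

```bash
cat > h.py <<'E'
import numpy as np,cv2
def ray2z(c,uv,z,T=None):
    T=c["cam_to_world"] if T is None else T
    p=cv2.undistortPoints(np.array(uv,float).reshape(-1,1,2),c["camera_matrix"],c["D"]).reshape(-1,2)
    d=np.c_[p[:,0],-p[:,1],-np.ones(len(p))]@T[:3,:3].T
    z=np.broadcast_to(z,(len(p),))
    s=(z-T[2,3])/d[:,2]
    return T[:3,3]+d*s[:,None]
def proj(c,P,T=None):
    T=c["cam_to_world"] if T is None else T
    p=(np.array(P,float)-T[:3,3])@T[:3,:3]
    p=p*[1,-1,-1]
    return cv2.projectPoints(p.reshape(-1,1,3),np.zeros(3),np.zeros(3),c["camera_matrix"],c["D"])[0].reshape(-1,2)
def crop(f,x0,y0,x1,y1,k,name):
    cv2.imwrite(name,cv2.resize(np.ascontiguousarray(f[y0:y1,x0:x1,::-1]),None,fx=k,fy=k,interpolation=cv2.INTER_CUBIC))
E
python3 - <<'E'
from bench import arm
from h import *
c=arm.read_camera("top"); f=c["frame"]
crop(f,290,170,450,290,5,"pics/t1.png"); crop(f,120,140,280,290,4,"pics/t2.png")
np.save("top.npy",f)
hsv=cv2.cvtColor(f,cv2.COLOR_RGB2HSV)
print(hsv[209,312],hsv[233,371],hsv[213,427],hsv[260,330])
print(ray2z(c,[(312,207),(371,232),(428,211)],.096))
print(ray2z(c,[(135,166),(208,160),(214,273),(140,278)],.02))
c=arm.read_camera("scene")
crop(c["frame"],150,110,350,310,3,"pics/s1.png")
E
```

```text
[ 19 193 144] [ 20 195 145] [ 19 193 144] [ 17 145 171]
[[ 0.56386331 -0.0419606   0.096     ]
 [ 0.50326413 -0.18476196  0.096     ]
 [ 0.55563693 -0.32380142  0.096     ]]
[[0.69088395 0.43704837 0.02      ]
 [0.70550431 0.23772182 0.02      ]
 [0.40593748 0.21104992 0.02      ]
 [0.39094554 0.40668877 0.02      ]]
```

View pics/t1.png

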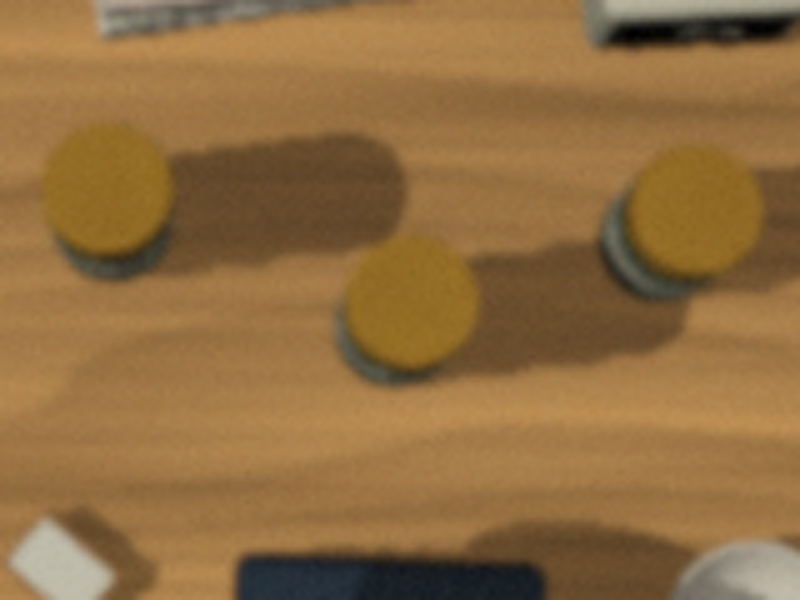

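View pics/t2.png

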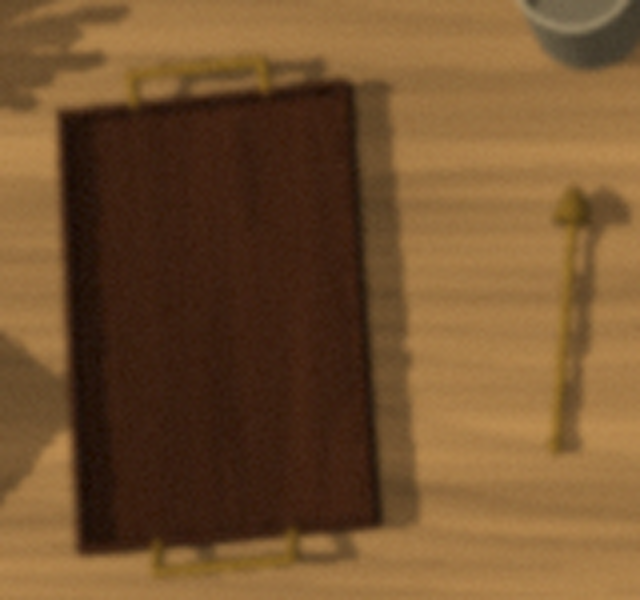

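View pics/s1.png

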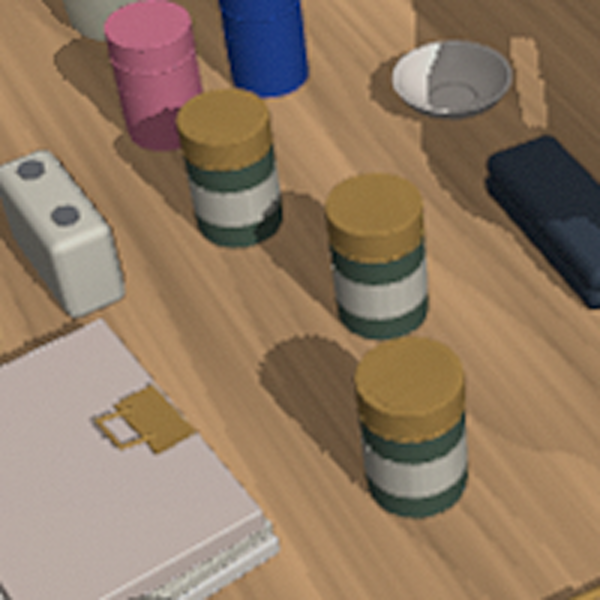

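```bash
python3 - <<'E'
from bench import arm
from h import *
c=arm.read_camera("top")
def g(x,y,x0,y0,k): return (x0+(x+.5)/k-.5,y0+(y+.5)/k-.5)
L=[g(*p,290,170,5) for p in[(107.5,189),(412,303),(695.5,211.5)]]
print(ray2z(c,L,.096))
t=ray2z(c,[g(*p,120,140,4) for p in[(60,111),(351,81),(382,525),(79,553)]],.02); print(t,t.mean(0))
print(np.linalg.norm(np.diff(t[[0,1,2,3,0]],axis=0),axis=1), np.degrees(np.arctan2(*(t[0]-t[3])[[1,0]])),np.degrees(np.arctan2(*(t[1]-t[2])[[1,0]])))
print("snuf",ray2z(c,[g(*p,120,140,4) for p in[(572,190),(557,450)]],.013))
for n,p,z in[("notebooks BL",(303,176),.042),("notebook BR",(390,163),.042),("clock",(408,168),.074),("clockR",(452,165),.074),("case TL",(338,282),.037),("case TR",(398,284),.037),("dish",(441,297),.028),("pink",(480,212),.096),("blue",(490,250),.096)]: print(n,ray2z(c,[p],z).round(3))
s=arm.read_camera("scene")
S=[g(*p,150,110,3) for p in[(410,384),(375,216),(225,129)]]
print(ray2z(s,S,.096))
E
```

```text
[[ 0.56286662 -0.03978253  0.096     ]
 [ 0.50766308 -0.18720084  0.096     ]
 [ 0.55342926 -0.3254638   0.096     ]]
[[0.68708414 0.43784622 0.02      ]
 [0.70585975 0.23942259 0.02      ]
 [0.41143519 0.20827792 0.02      ]
 [0.39125047 0.4083917  0.02      ]] [0.54890739 0.32348461 0.02      ]
[0.19930997 0.29606724 0.20112918 0.29729636] 5.685884668639324 6.038376299734243
snuf [[0.63318229 0.09094906 0.013     ]
 [0.46133728 0.09694362 0.013     ]]
notebooks BL [[ 0.656 -0.016  0.042]]
notebook BR [[ 0.691 -0.24   0.042]]
clock [[ 0.669 -0.281  0.074]]
clockR [[ 0.678 -0.392  0.074]]
case TL [[ 0.385 -0.107  0.037]]
case TR [[ 0.381 -0.258  0.037]]
dish [[ 0.349 -0.368  0.028]]
pink [[ 0.554 -0.452  0.096]]
blue [[ 0.461 -0.473  0.096]]
[[ 0.56510787 -0.03338074  0.096     ]
 [ 0.51273282 -0.17641993  0.096     ]
 [ 0.55817162 -0.31194193  0.096     ]]
```

```bash
python3 - <<'E'
from bench import arm
from h import *
c=arm.read_camera("top"); s=arm.read_camera("scene")
hs=[]
# fit: project circle outline of lid+base, compare with brass mask in both cameras
a=np.linspace(0,2*np.pi,72,endpoint=False)
P0={0:(.5645,-.0385),1:(.509,-.183),2:(.555,-.320)}
from scipy.optimize import minimize
def mask(cam,lo,hi):
    h=cv2.cvtColor(cam["frame"],cv2.COLOR_RGB2HSV); return cv2.inRange(h,lo,hi)
for nm,cam in(("top",c),("scene",s)):
    f=cam["frame"]; v=f.copy()
    h=cv2.cvtColor(f,cv2.COLOR_RGB2HSV)
    for i,(x,y) in P0.items():
        u=proj(cam,[[x,y,.09]])[0].astype(int); print(nm,i,u,h[u[1],u[0]])
        for z in(0,.096):
            q=proj(cam,np.c_[x+.032*np.cos(a),y+.032*np.sin(a),0*a+z])
            v=cv2.polylines(v,[np.round(q*16).astype(int)],True,(255,0,0),1,shift=4)
    if nm=="top": crop(v,290,170,450,290,5,"pics/ot.png")
    else: crop(v,170,120,330,300,3,"pics/os.png")
E
```

```text
top 0 [310 207] [ 19 184 147]
top 1 [370 230] [ 19 194 146]
top 2 [425 211] [ 19 189 146]
scene 0 [285 238] [ 19 143 150]
scene 1 [274 181] [ 19 141 148]
scene 2 [224 152] [ 19 144 150]
```

View pics/ot.png

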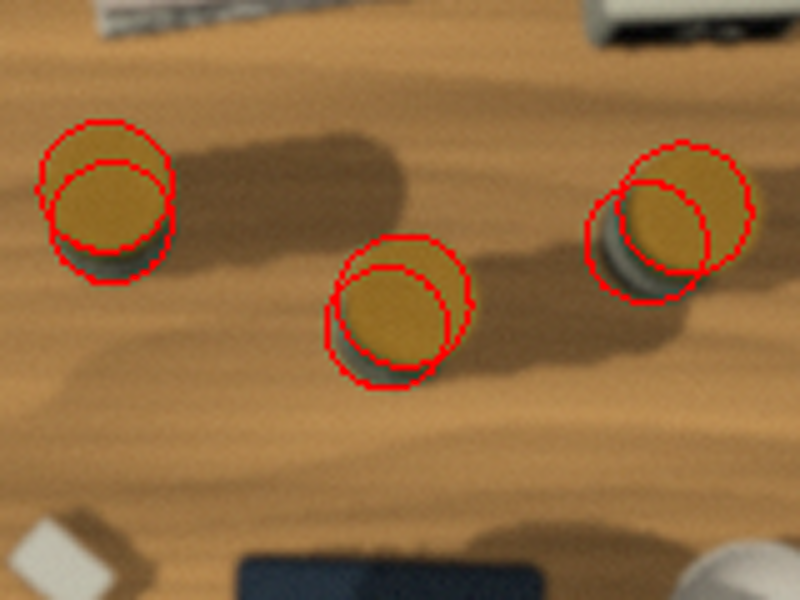

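View pics/os.png

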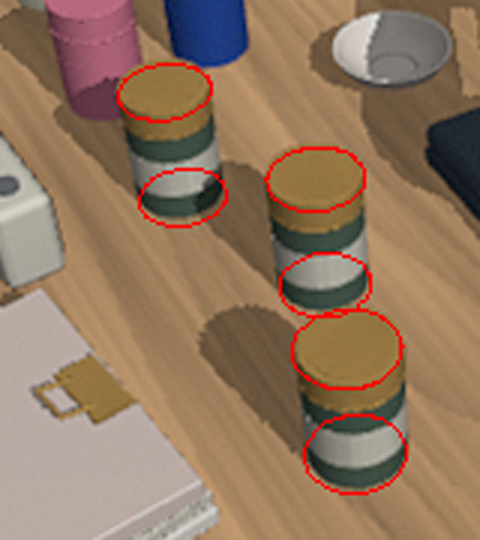

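Both cameras agree to within a few mm, with A≈(.564,-.039), B≈(.508,-.185) and C≈(.554,-.323). The tray centre is ≈(.549,.323), turned about 6°. I'll start with A.

Request:
carry_out(
  rows=[0.34, -0.54, 0, 0.42, 1, 0.34, -0.54, 0, 0.42, 1, 0.34, -0.54, 0, 0.42, 1, 0.34, -0.54, 0, 0.42, 1, 0.34, -0.54, 0, 0.42, 1, 0.34, -0.54, 0, 0.42, 1, 0.34, -0.54, 0, 0.42, 1, 0.34, -0.54, 0, 0.42, 1],
)

```text
t: 1.12
position: [0.3956, 0.2292, 0.219]
eef_rot: [0.0, -0.001, 1.0, 0.0]
ft_force: [1.0, -0.4, -0.0]
width: 0.997
```

Request:
carry_out(
  rows=[0.162, -0.259, 0, 0, 1, 0.162, -0.259, 0, 0, 1, 0.162, -0.259, 0, 0, 1, 0.162, -0.259, 0, 0, 1, 0.162, -0.259, 0, 0, 1, 0.162, -0.259, 0, 0, 1, 0.162, -0.259, 0, 0, 1, 0.162, -0.259, 0, 0, 1],
)

```text
t: 1.78
position: [0.5595, -0.0332, 0.2185]
eef_rot: [0.001, 0.001, 1.0, -0.001]
ft_force: [0.4, -0.1, 0.1]
width: 0.999
```

```bash
cat > w.py <<'E'
from bench import arm
from h import *
from scipy.spatial.transform import Rotation as R
import sys
def wrist(tins,name):
    s=arm.observe(); c=arm.read_camera("wrist")
    T=np.eye(4);q=s["eef_rot"];T[:3,:3]=R.from_quat([q[1],q[2],q[3],q[0]]).as_matrix();T[:3,3]=s["position"]
    W=T@c["T_tool_cam"]; a=np.linspace(0,2*np.pi,72); v=c["frame"].copy()
    for x,y,z0 in tins:
        for z in(z0,z0+.096):
            p=proj(c,np.c_[x+.032*np.cos(a),y+.032*np.sin(a),0*a+z],W)
            v=cv2.polylines(v,[np.round(p*16).astype(int)],True,(255,0,0),1,shift=4)
    cv2.imwrite(name,v[:,:,::-1]); print(s["t"],s["position"],s["ft_force"],s["width"],s["q"].round(2)); return c,W
E
python3 - <<'E'
from w import *
wrist([(.5635,-.0395,0),(.508,-.186,0)],"pics/w1.png")
E
```

```text
1.7833 [ 0.55951118 -0.0332231   0.21845252] [ 0.37849692 -0.09487937  0.12595094] 0.9989488390840343 [-0.26  0.28  1.51 -0.    1.35 -1.83]
```

View pics/w1.png

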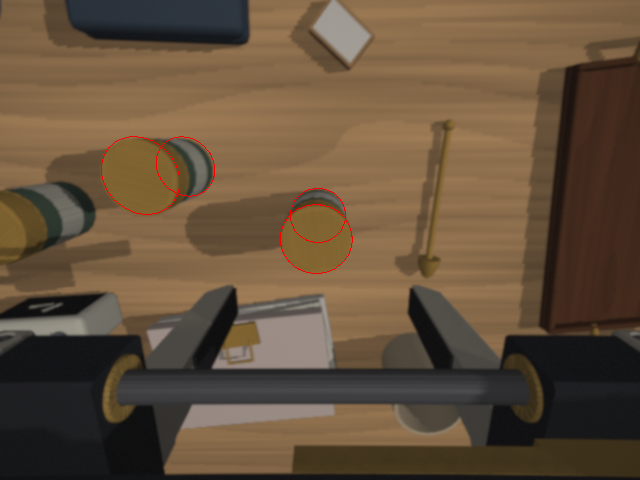

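The wrist view shows A's and B's predicted outlines sitting right on the tins. I'll let the arm settle before descending.

Request:
carry_out(
  rows=[0, 0, -0.04, 0, 1, 0, 0, -0.08, 0, 1, 0, 0, -0.08, 0, 1, 0, 0, -0.08, 0, 1],
)

```text
t: 2.17
position: [0.5549, -0.0268, 0.1373]
eef_rot: [-0.003, -0.001, 1.0, 0.001]
ft_force: [0.4, 1.5, 1.1]
width: 0.997
```

Request:
carry_out(
  rows=[0, 0, 0, 0, 1, 0, 0, 0, 0, 1],
)

```text
t: 2.33
position: [0.5586, -0.0279, 0.1415]
eef_rot: [0.002, -0.001, 1.0, -0.001]
ft_force: [-0.4, -0.5, 0.6]
width: 1.002
```

Request:
carry_out(
  rows=[0.006, -0.0115, 0, 0, 1, 0.006, -0.0115, 0, 0, 1, 0.006, -0.0115, 0, 0, 1],
)

```text
t: 2.58
position: [0.5641, -0.0404, 0.14]
eef_rot: [0.001, -0.0, 1.0, -0.0]
ft_force: [-0.4, -0.1, -0.3]
width: 1.001
```

```bash
python3 - <<'E'
from bench import arm
for i in range(5):
    s=arm.observe();print(s["t"],s["position"].round(4),s["ft_force"].round(2),abs(s["qvel"]).max().round(3)); arm.read_camera("wrist")
E
```

```text
2.5833 [ 0.5641 -0.0404  0.14  ] [-0.42 -0.07 -0.25] 0.023
2.6333 [ 0.5635 -0.0401  0.1396] [ 0.19 -0.27  1.56] 0.017
2.6833 [ 0.5632 -0.0398  0.1392] [ 0.21 -0.2   0.12] 0.01
2.7333 [ 0.563  -0.0397  0.139 ] [ 0.1   0.02 -0.28] 0.006
2.7833 [ 0.5629 -0.0395  0.1389] [-0.16  0.25  0.36] 0.004
```

Request:
carry_out(
  rows=[0, 0, -0.035, 0, 1, 0, 0, -0.07, 0, 1, 0, 0, -0.09, 0, 1, 0, 0, -0.104, 0, 1, 0, 0, -0.104, 0, 1, 0, 0, -0.104, 0, 0, 0, 0, -0.104, 0, 0, 0, 0, -0.104, 0, 0],
)

```text
t: 3.5
position: [0.5641, -0.0398, 0.0362]
eef_rot: [0.001, -0.001, 1.0, -0.0]
ft_force: [0.0, -1.0, -0.6]
width: 0.832
```

Request:
carry_out(
  rows=[0, 0, 0, 0, 0, 0, 0, 0, 0, 0, 0, 0, 0, 0, 0, 0, 0, 0, 0, 0],
)

```text
t: 3.83
position: [0.5636, -0.0396, 0.0358]
eef_rot: [0.001, -0.001, 1.0, -0.0]
ft_force: [-0.7, 1.6, 6.8]
width: 0.686
```

The opening is .686 × 93 ≈ 64 mm, so the tin is gripped. Now I'll lift.

Request:
carry_out(
  rows=[0, 0, 0, 0, 0, 0, 0, 0.015, 0, 0, 0, 0, 0.04, 0, 0, 0, 0, 0.07, 0, 0, 0, 0, 0.1, 0, 0, 0, 0, 0.11, 0, 0, 0, 0, 0.11, 0, 0, 0, 0, 0.11, 0, 0],
)

```text
t: 4.5
position: [0.5626, -0.0394, 0.144]
eef_rot: [-0.0, -0.001, 1.0, 0.0]
ft_force: [-0.2, -0.4, -2.3]
width: 0.687
```

Request:
carry_out(
  rows=[0, 0, 0, 0, 0, 0, 0, 0, 0, 0, 0, 0, 0, 0, 0, 0, 0, 0, 0, 0],
)

```text
t: 4.83
position: [0.5623, -0.0394, 0.1433]
eef_rot: [-0.001, -0.001, 1.0, 0.0]
ft_force: [-0.4, -0.1, -1.4]
width: 0.688
```

```bash
cat > weigh.py <<'E'
from bench import arm
import numpy as np
F=[]
for i in range(24):
    s=arm.observe();F.append(np.r_[s["ft_force"],s["joint_torque"][1:3]]); arm.read_camera("wrist")
F=np.array(F);print(s["t"],s["position"].round(4),s["width"],"mean",F.mean(0).round(2),"sem",(F.std(0)/24**.5).round(2),"kg",-F[:,2].mean()/9.81)
E
python3 weigh.py
```

```text
5.9833 [ 0.5629 -0.0395  0.1447] 0.6900387890778457 mean [  0.08   0.31  -1.62 -47.38 -26.96] sem [0.09 0.09 0.09 0.01 0.01] kg 0.16558541586577608
```

A weighs about 0.166 kg, so it is a burned one. It goes to the tray's +x slot at about (.614,.330).

Request:
carry_out(
  rows=[0.002, 0.015, 0, 0, 0, 0.006, 0.044, 0, 0, 0, 0.011, 0.081, 0, 0, 0, 0.016, 0.118, 0, 0, 0, 0.021, 0.155, 0, 0, 0, 0.027, 0.192, 0, 0, 0, 0.032, 0.229, 0, 0, 0, 0.037, 0.266, 0, 0, 0],
)

```text
t: 6.7
position: [0.5999, 0.2283, 0.1447]
eef_rot: [0.0, -0.001, 1.0, -0.0]
ft_force: [0.6, 0.1, -1.2]
width: 0.684
```

Request:
carry_out(
  rows=[0.005, 0.037, 0, 0, 0, 0.009, 0.069, 0, 0, 0, 0.012, 0.09, 0, 0, 0, 0.014, 0.1035, 0, 0, 0, 0.014, 0.1035, 0, 0, 0, 0.014, 0.1035, 0, 0, 0, 0.014, 0.1035, 0, 0, 0, 0.014, 0.1035, 0, 0, 0],
)

```text
t: 7.37
position: [0.6141, 0.3282, 0.1448]
eef_rot: [-0.0, 0.0, 1.0, -0.0]
ft_force: [-0.4, -0.1, -0.8]
width: 0.685
```

```bash
python3 - <<'E'
from w import *
wrist([(.5635,.3235,0)],"pics/w2.png")
c=arm.read_camera("scene");cv2.imwrite("pics/s2.png",c["frame"][:,:,::-1])
E
```

```text
7.3667 [0.61411145 0.32823073 0.14477536] [-0.38032844 -0.12884144 -0.80755127] 0.6854701149205881 [ 0.33  0.57  1.24 -0.    1.33 -1.24]
```

View pics/s2.png

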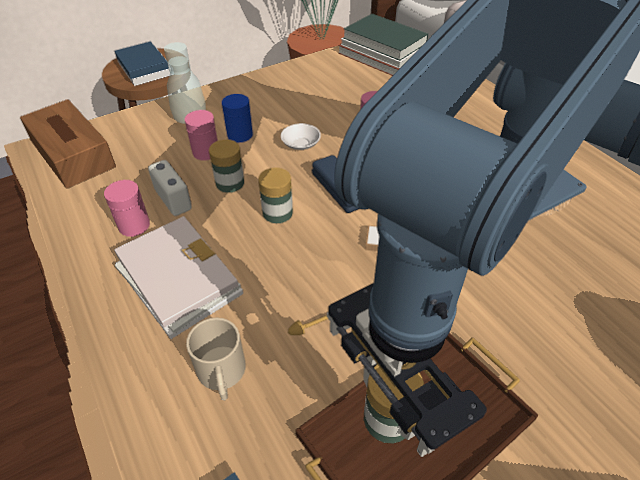

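View pics/w2.png

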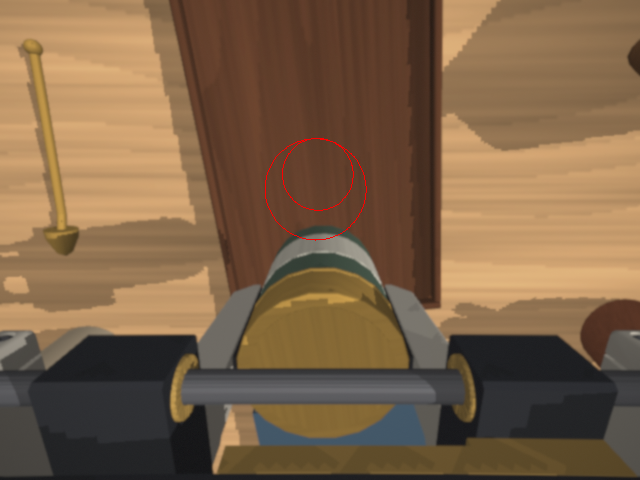

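```bash
python3 - <<'E'
from w import *
c,W=wrist([],"pics/w2b.png")
print(proj(c,[[.687,.438,.02],[.706,.239,.02],[.411,.208,.02],[.391,.408,.02]],W))
print(ray2z(c,[(440,306),(436,306),(231,293)],.02,W))
E
```

```text
7.4667 [0.61422488 0.32845614 0.14494455] [ 0.419117   -0.29584794 -2.74212454] 0.6807175025928285 [ 0.33  0.57  1.24 -0.    1.33 -1.24]
[[436.84573277 307.87777398]
 [230.72048779 325.30637985]
 [150.82180646 -44.04402683]
 [438.99988144 -79.4549547 ]]
[[0.68499189 0.44080206 0.02      ]
 [0.68500179 0.4369941  0.02      ]
 [0.67141086 0.24202978 0.02      ]]
```

The tray corner is within 3 mm of prediction. Now I'll lower A.

Request:
carry_out(
  rows=[0, 0.001, -0.025, 0, 0, 0, 0.001, -0.055, 0, 0, 0, 0.001, -0.08, 0, 0, 0, 0.001, -0.092, 0, 0, 0, 0.001, -0.097, 0, 0, 0, 0.001, -0.097, 0, 0, 0, 0.001, -0.097, 0, 0, 0, 0.001, -0.097, 0, 0],
)

```text
t: 8.18
position: [0.6154, 0.3314, 0.0498]
eef_rot: [0.002, -0.001, 1.0, 0.001]
ft_force: [0.1, -0.4, -1.9]
width: 0.683
```

```bash
python3 weigh.py
```

```text
9.3333 [0.6139 0.331  0.0477] 0.6877670402017355 mean [-3.000e-02 -2.000e-02 -1.550e+00 -6.315e+01 -2.623e+01] sem [0.1  0.1  0.09 0.05 0.02] kg 0.15840098241550615
```

Request:
carry_out(
  rows=[0, 0, -0.002, 0, 0, 0, 0, -0.0035, 0, 0, 0, 0, -0.0045, 0, 0, 0, 0, -0.0055, 0, 0, 0, 0, -0.0055, 0, 0, 0, 0, -0.0055, 0, 0, 0, 0, -0.0055, 0, 0, 0, 0, -0.0055, 0, 0],
)

```text
t: 10.05
position: [0.6138, 0.3309, 0.0429]
eef_rot: [0.0, -0.001, 1.0, -0.0]
ft_force: [-3.3, -1.6, 5.0]
width: 0.686
```

```bash
sed -i 's/24/8/g' weigh.py; python3 weigh.py
```

```text
10.4 [0.6138 0.3309 0.0428] 0.6843295722530214 mean [ -3.47  -1.59   5.34 -58.89 -25.53] sem [0.21 0.11 0.18 0.   0.  ] kg -0.544140957488759
```

There is contact at 5 N, so I'll release and retreat.

Request:
carry_out(
  rows=[0, 0, 0, 0, 1, 0, 0, 0, 0, 1, 0, 0, 0, 0, 1, 0, 0, 0, 0, 1, 0, 0, 0, 0, 1, 0, 0, 0, 0, 1, 0, 0, 0.02, 0, 1, 0, 0, 0.05, 0, 1],
)

```text
t: 11.12
position: [0.6114, 0.33, 0.0887]
eef_rot: [-0.004, -0.001, 1.0, -0.001]
ft_force: [0.3, 0.1, 0.4]
width: 0.998
```

Request:
carry_out(
  rows=[0, 0, 0.03, 0, 1, 0, 0, 0.06, 0, 1, 0, 0, 0.07, 0, 1, 0, -0.03, 0.07, 0, 1, -0.003, -0.07, 0.07, 0, 1, -0.01, -0.11, 0.07, 0, 1, -0.02, -0.15, 0.07, 0, 1, -0.03, -0.19, 0.07, 0, 1],
)

```text
t: 11.78
position: [0.583, 0.1394, 0.1612]
eef_rot: [-0.0, -0.001, 1.0, -0.0]
ft_force: [0.3, -0.8, 1.0]
width: 0.997
```

Request:
carry_out(
  rows=[-0.009, -0.04, 0, 0, 1, -0.019, -0.08, 0, 0, 1, -0.028, -0.12, 0, 0, 1, -0.037, -0.16, 0, 0, 1, -0.046, -0.2, 0, 0, 1, -0.056, -0.24, 0, 0, 1, -0.065, -0.28, 0, 0, 1, -0.071, -0.305, 0, 0, 1],
)

```text
t: 12.45
position: [0.5117, -0.1675, 0.1616]
eef_rot: [-0.0, 0.0, 1.0, -0.0]
ft_force: [0.1, -0.2, -1.1]
width: 1.001
```

Request:
carry_out(
  rows=[-0.004, -0.02, 0, 0, 1, -0.004, -0.02, 0, 0, 1, -0.004, -0.02, 0, 0, 1, -0.004, -0.02, 0, 0, 1],
)

```text
t: 12.78
position: [0.5087, -0.1832, 0.1617]
eef_rot: [-0.0, -0.0, 1.0, 0.001]
ft_force: [0.2, 0.9, -0.1]
width: 1.003
```

```bash
python3 weigh.py; python3 - <<'E'
from w import *
wrist([(.508,-.186,0),(.5535,-.324,0)],"pics/w3.png")
c=arm.read_camera("scene");cv2.imwrite("pics/s3.png",c["frame"][:,:,::-1])
E
```

```text
13.1333 [ 0.5091 -0.1832  0.1622] 1.0014597318200267 mean [-1.400e-01  4.000e-01  2.000e-02 -4.354e+01 -2.671e+01] sem [0.2  0.12 0.1  0.02 0.02] kg -0.0021970250220856124
13.1833 [ 0.50915158 -0.18339907  0.16224986] [-0.04122007  0.53305355 -0.25568825] 0.9985901049441842 [-0.55  0.29  1.64  0.    1.21 -2.13]
```

View pics/w3.png

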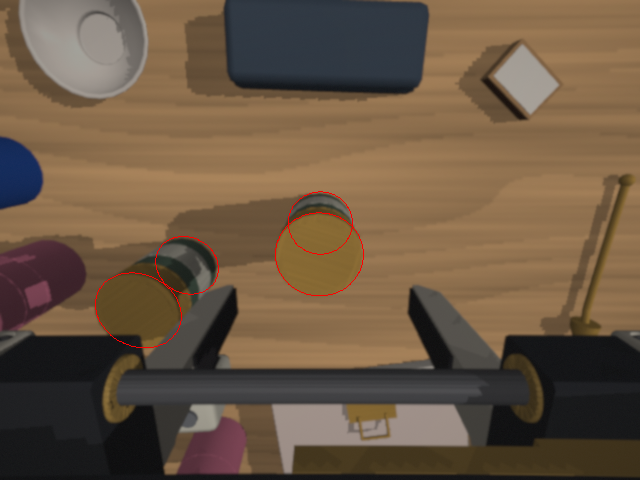

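View pics/s3.png

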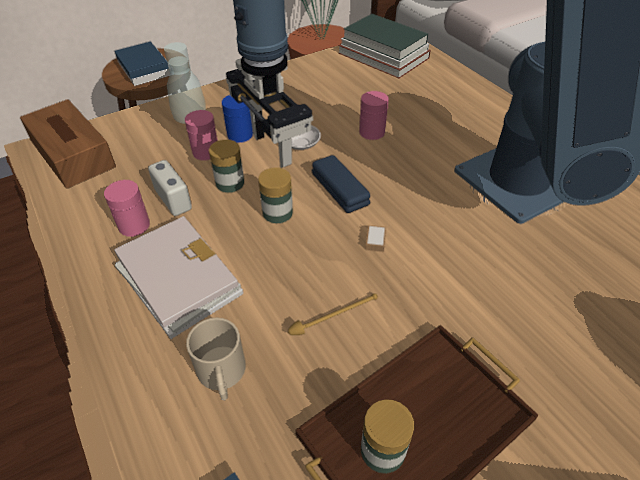

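A stands upright on the tray, and the outlines fit B well; C is off by about 3 mm in y. Now I'll descend on B.

Request:
carry_out(
  rows=[-0.001, -0.0025, -0.035, 0, 1, -0.001, -0.0025, -0.07, 0, 1, -0.001, -0.0025, -0.1, 0, 1, -0.001, -0.0025, -0.119, 0, 1, -0.001, -0.0025, -0.126, 0, 1, -0.001, -0.0025, -0.126, 0, 1, -0.001, -0.0025, -0.126, 0, 0, -0.001, -0.0025, -0.126, 0, 0],
)

```text
t: 13.95
position: [0.5092, -0.1872, 0.0378]
eef_rot: [0.001, -0.001, 1.0, -0.001]
ft_force: [-0.4, -0.5, 0.3]
width: 0.902
```

Request:
carry_out(
  rows=[0, 0, 0, 0, 0, 0, 0, 0, 0, 0, 0, 0, 0, 0, 0, 0, 0, 0, 0, 0, 0, 0, 0, 0, 0, 0, 0, 0, 0, 0],
)

```text
t: 14.45
position: [0.5085, -0.1867, 0.0372]
eef_rot: [0.001, -0.001, 1.0, -0.0]
ft_force: [-1.2, 0.5, 5.8]
width: 0.682
```

Request:
carry_out(
  rows=[0, 0, 0.015, 0, 0, 0, 0, 0.04, 0, 0, 0, 0, 0.07, 0, 0, 0, 0, 0.1, 0, 0, 0, 0, 0.11, 0, 0, 0, 0, 0.11, 0, 0, 0, 0, 0.11, 0, 0, 0, 0, 0.11, 0, 0],
)

```text
t: 15.12
position: [0.5066, -0.1857, 0.144]
eef_rot: [-0.002, -0.001, 1.0, 0.001]
ft_force: [-1.0, -0.7, -3.8]
width: 0.684
```

```bash
sed -i 's/range(8)/range(16)/;s/8\*\*/16**/' weigh.py;sleep 0; python3 weigh.py
```

```text
15.8667 [ 0.508  -0.1865  0.1463] 0.6846095043976469 mean [ -0.12  -0.    -3.72 -45.96 -27.47] sem [0.14 0.13 0.13 0.1  0.06] kg 0.3787121859762468
```

B weighs about 0.379 kg, so it is the heavy one. I'll set it back on its spot, move C to the tray, then take B up again.

Request:
carry_out(
  rows=[0, 0, -0.03, 0, 0, 0, 0, -0.06, 0, 0, 0, 0, -0.085, 0, 0, 0, 0, -0.1, 0, 0, 0, 0, -0.105, 0, 0, 0, 0, -0.105, 0, 0, 0, 0, -0.105, 0, 0, 0, 0, -0.107, 0, 0],
)

```text
t: 16.58
position: [0.5093, -0.1873, 0.0409]
eef_rot: [0.002, -0.001, 1.0, -0.001]
ft_force: [1.0, 1.0, -3.0]
width: 0.684
```

Request:
carry_out(
  rows=[0, 0, -0.001, 0, 0, 0, 0, -0.0025, 0, 0, 0, 0, -0.0035, 0, 0, 0, 0, -0.0035, 0, 0, 0, 0, -0.0035, 0, 0, 0, 0, -0.0035, 0, 0],
)

```text
t: 17.08
position: [0.5086, -0.1869, 0.0372]
eef_rot: [0.001, -0.001, 1.0, -0.001]
ft_force: [-1.5, 0.8, 5.0]
width: 0.687
```

```bash
sed -i 's/range(16)/range(8)/' weigh.py; python3 weigh.py
```

```text
17.4333 [ 0.5086 -0.1869  0.0372] 0.6825634806503985 mean [ -1.81   0.29   5.55 -44.2  -21.25] sem [0.09 0.14 0.09 0.   0.  ] kg -0.5656311681609151
```

Request:
carry_out(
  rows=[0, 0, 0, 0, 1, 0, 0, 0, 0, 1, 0, 0, 0, 0, 1, 0, 0, 0, 0, 1, 0, 0, 0, 0, 1, 0, 0, 0, 0, 1, 0, 0, 0.02, 0, 1, 0, 0, 0.05, 0, 1],
)

```text
t: 18.15
position: [0.5057, -0.1852, 0.0834]
eef_rot: [-0.003, -0.001, 1.0, 0.002]
ft_force: [0.1, -0.7, 0.5]
width: 1.0
```

Request:
carry_out(
  rows=[0, 0, 0.03, 0, 1, 0, 0, 0.07, 0, 1, 0.005, -0.015, 0.085, 0, 1, 0.016, -0.05, 0.085, 0, 1, 0.029, -0.088, 0.085, 0, 1, 0.04, -0.12, 0.085, 0, 1, 0.045, -0.135, 0.085, 0, 1, 0.045, -0.135, 0.085, 0, 1],
)

```text
t: 18.82
position: [0.5534, -0.3254, 0.1699]
eef_rot: [0.0, 0.001, 1.0, -0.001]
ft_force: [-0.8, 0.8, -0.5]
width: 1.0
```

Request:
carry_out(
  rows=[0, 0, 0, 0, 1, 0, 0, 0, 0, 1],
)

```text
t: 18.98
position: [0.5524, -0.3203, 0.1702]
eef_rot: [-0.001, -0.001, 1.0, 0.001]
ft_force: [0.5, 0.3, 0.4]
width: 1.0
```

```bash
python3 weigh.py; python3 - <<'E'
from w import *
wrist([(.508,-.1865,0),(.5535,-.3225,0)],"pics/w4.png")
E
```

```text
19.3333 [ 0.553  -0.3208  0.1711] 0.9976123107749323 mean [  0.22   0.14  -0.06 -53.73 -28.1 ] sem [0.09 0.1  0.11 0.05 0.04] kg 0.006393982029769241
19.3833 [ 0.5530172  -0.32102662  0.17099672] [-0.26044486 -0.81965191  0.29175619] 0.9976471041278049 [-0.7   0.45  1.37  0.    1.32 -2.27]
```

View pics/w4.png

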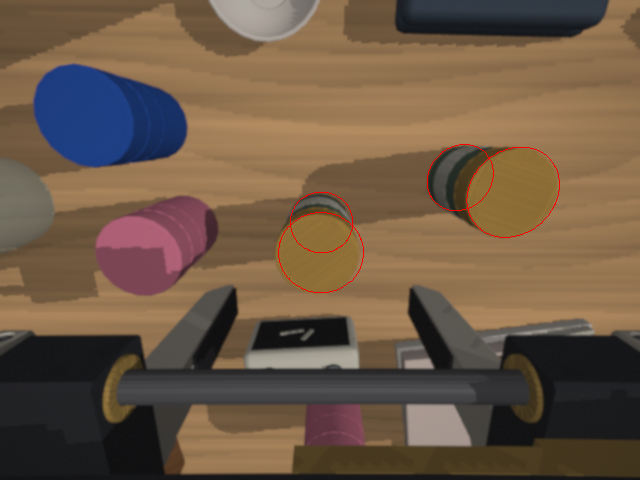

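The fit is good for both tins, and B stands at (.508,-.187). Now I'll grasp C.

Request:
carry_out(
  rows=[0.0005, -0.002, -0.035, 0, 1, 0.0005, -0.002, -0.075, 0, 1, 0.0005, -0.002, -0.108, 0, 1, 0.0005, -0.002, -0.128, 0, 1, 0.0005, -0.002, -0.135, 0, 1, 0.0005, -0.002, -0.135, 0, 1, 0.0005, -0.002, -0.135, 0, 0, 0.0005, -0.002, -0.135, 0, 0],
)

```text
t: 20.1
position: [0.5547, -0.3246, 0.0378]
eef_rot: [0.001, -0.001, 1.0, -0.001]
ft_force: [0.7, 0.7, 0.9]
width: 0.902
```

Request:
carry_out(
  rows=[0, 0, 0, 0, 0, 0, 0, 0, 0, 0, 0, 0, 0, 0, 0, 0, 0, 0, 0, 0, 0, 0, 0, 0, 0, 0, 0, 0, 0, 0],
)

```text
t: 20.6
position: [0.5541, -0.3241, 0.037]
eef_rot: [0.001, -0.001, 1.0, -0.001]
ft_force: [-0.2, 0.1, 4.8]
width: 0.687
```

Request:
carry_out(
  rows=[0, 0, 0.015, 0, 0, 0, 0, 0.04, 0, 0, 0, 0, 0.08, 0, 0, 0, 0, 0.115, 0, 0, 0, 0, 0.135, 0, 0, 0, 0, 0.14, 0, 0, 0, 0, 0.14, 0, 0, 0, 0, 0.14, 0, 0],
)

```text
t: 21.27
position: [0.5527, -0.3229, 0.1741]
eef_rot: [-0.001, -0.001, 1.0, 0.001]
ft_force: [-1.0, -0.3, -2.0]
width: 0.684
```

```bash
sed -i 's/range(8)/range(16)/' weigh.py; python3 weigh.py
```

```text
22.0167 [ 0.5535 -0.3235  0.1758] 0.685123874083857 mean [-1.300e-01 -5.000e-02 -1.360e+00 -5.530e+01 -2.882e+01] sem [0.13 0.14 0.15 0.18 0.11] kg 0.1383736678149443
```

C weighs about 0.138 kg. The masses are A .16, B .38 and C .14, so B is clearly the heaviest. C goes to the tray's −x slot at about (.484,.317).

Request:
carry_out(
  rows=[-0.002, 0.015, 0, 0, 0, -0.005, 0.045, 0, 0, 0, -0.009, 0.083, 0, 0, 0, -0.013, 0.122, 0, 0, 0, -0.017, 0.161, 0, 0, 0, -0.022, 0.2, 0, 0, 0, -0.026, 0.239, 0, 0, 0, -0.03, 0.278, 0, 0, 0],
)

```text
t: 22.73
position: [0.523, -0.0438, 0.176]
eef_rot: [0.0, -0.0, 1.0, -0.0]
ft_force: [0.9, -0.0, -2.4]
width: 0.684
```

Request:
carry_out(
  rows=[-0.004, 0.039, 0, 0, 0, -0.008, 0.078, 0, 0, 0, -0.013, 0.117, 0, 0, 0, -0.017, 0.156, 0, 0, 0, -0.021, 0.195, 0, 0, 0, -0.025, 0.234, 0, 0, 0, -0.029, 0.273, 0, 0, 0, -0.033, 0.305, 0, 0, 0],
)

```text
t: 23.4
position: [0.4898, 0.2622, 0.1761]
eef_rot: [0.0, -0.001, 1.0, 0.0]
ft_force: [0.4, -0.3, -1.1]
width: 0.686
```

Request:
carry_out(
  rows=[-0.003, 0.025, 0, 0, 0, -0.005, 0.045, 0, 0, 0, -0.006, 0.0575, 0, 0, 0, -0.006, 0.0575, -0.015, 0, 0, -0.006, 0.0575, -0.03, 0, 0, -0.006, 0.0575, -0.03, 0, 0, -0.006, 0.0575, -0.03, 0, 0, -0.006, 0.0575, -0.03, 0, 0],
)

```text
t: 24.07
position: [0.485, 0.3167, 0.1464]
eef_rot: [0.0, -0.0, 1.0, 0.0]
ft_force: [-0.1, -0.2, -1.8]
width: 0.684
```

```bash
sed -i 's/range(16)/range(6)/' weigh.py; python3 weigh.py; python3 - <<'E'
from w import *
c,W=wrist([(.614,.331,.007)],"pics/w5.png")
t=arm.read_camera("top");crop(t["frame"],80,100,400,330,2.4,"pics/t5.png")
E
```

```text
24.3167 [0.4849 0.3169 0.1465] 0.6869372069788583 mean [ -0.32   0.3   -1.22 -48.35 -26.85] sem [0.13 0.13 0.17 0.07 0.06] kg 0.12474463743964884
24.3667 [0.48482315 0.31693635 0.14637638] [ 0.44184098 -0.64128475 -1.45111607] 0.6848046445790693 [ 0.39  0.37  1.57  0.    1.21 -1.19]
```

View pics/w5.png

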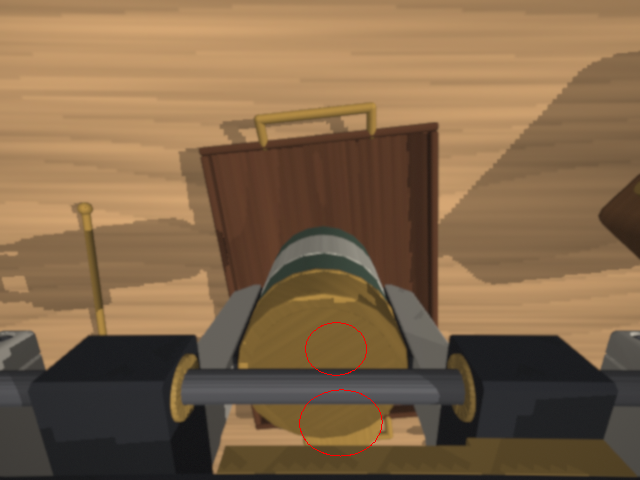

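View pics/t5.png

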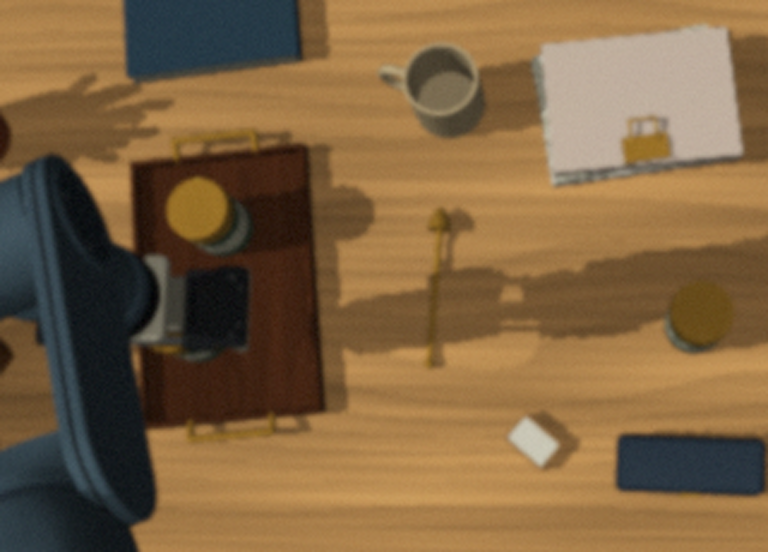

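The pictures show A standing in the tray and C held over the −x half, well inside the rim. Now I'll lower C.

Request:
carry_out(
  rows=[0, 0, -0.025, 0, 0, 0, 0, -0.055, 0, 0, 0, 0, -0.08, 0, 0, 0, 0, -0.092, 0, 0, 0, 0, -0.098, 0, 0, 0, 0, -0.098, 0, 0, 0, 0, -0.098, 0, 0, 0, 0, -0.098, 0, 0],
)

```text
t: 25.13
position: [0.4855, 0.3174, 0.049]
eef_rot: [0.001, -0.001, 1.0, 0.0]
ft_force: [-0.1, 0.1, -0.9]
width: 0.684
```

Request:
carry_out(
  rows=[0, 0, -0.001, 0, 0, 0, 0, -0.0025, 0, 0, 0, 0, -0.004, 0, 0, 0, 0, -0.005, 0, 0, 0, 0, -0.005, 0, 0, 0, 0, -0.005, 0, 0, 0, 0, -0.005, 0, 0],
)

```text
t: 25.72
position: [0.4848, 0.3172, 0.044]
eef_rot: [0.001, -0.001, 1.0, 0.0]
ft_force: [-2.2, -0.4, 6.6]
width: 0.685
```

```bash
python3 weigh.py
```

```text
25.9667 [0.4848 0.3172 0.044 ] 0.6839304461756907 mean [ -2.24  -0.28   6.67 -46.96 -22.  ] sem [0.04 0.13 0.09 0.   0.  ] kg -0.6802812268910277
```

C is in contact with the tray, so I'll release it, rise and return to B.

Request:
carry_out(
  rows=[0, 0, 0, 0, 1, 0, 0, 0, 0, 1, 0, 0, 0, 0, 1, 0, 0, 0, 0, 1, 0, 0, 0, 0, 1, 0, 0, 0, 0, 1, 0, 0, 0.02, 0, 1, 0, 0, 0.05, 0, 1],
)

```text
t: 26.68
position: [0.4821, 0.3159, 0.0901]
eef_rot: [-0.003, -0.001, 1.0, -0.001]
ft_force: [1.0, -0.2, 0.4]
width: 0.997
```

Request:
carry_out(
  rows=[0, 0, 0.03, 0, 1, 0, 0, 0.06, 0, 1, 0, -0.01, 0.075, 0, 1, 0.002, -0.045, 0.075, 0, 1, 0.004, -0.085, 0.075, 0, 1, 0.006, -0.125, 0.075, 0, 1, 0.008, -0.165, 0.075, 0, 1, 0.009, -0.205, 0.075, 0, 1],
)

```text
t: 27.35
position: [0.4933, 0.1104, 0.1678]
eef_rot: [0.0, -0.001, 1.0, -0.0]
ft_force: [0.8, -0.9, 0.3]
width: 1.004
```

Request:
carry_out(
  rows=[0.002, -0.04, 0, 0, 1, 0.004, -0.08, 0, 0, 1, 0.006, -0.12, 0, 0, 1, 0.008, -0.16, 0, 0, 1, 0.01, -0.2, 0, 0, 1, 0.012, -0.24, 0, 0, 1, 0.013, -0.275, 0, 0, 1, 0.014, -0.2985, 0, 0, 1],
)

```text
t: 28.02
position: [0.5072, -0.1901, 0.1677]
eef_rot: [0.0, 0.0, 1.0, -0.001]
ft_force: [0.4, 0.0, -0.1]
width: 0.999
```

Request:
carry_out(
  rows=[0, 0, 0, 0, 1, 0, 0, 0, 0, 1, 0, 0, 0, 0, 1],
)

```text
t: 28.27
position: [0.5071, -0.1859, 0.1674]
eef_rot: [-0.0, -0.0, 1.0, 0.0]
ft_force: [0.9, 0.2, 0.5]
width: 0.999
```

```bash
python3 weigh.py; python3 - <<'E'
from w import *
wrist([(.508,-.1865,0)],"pics/w6.png")
c=arm.read_camera("scene");cv2.imwrite("pics/s6.png",c["frame"][:,:,::-1])
E
```

```text
28.5167 [ 0.5075 -0.1853  0.1678] 0.9993596799171449 mean [  0.16   0.45   0.11 -43.22 -26.98] sem [0.1  0.12 0.09 0.02 0.03] kg -0.011589832352667105
28.5667 [ 0.50755281 -0.18547793  0.16784174] [ 0.11944941 -0.64628208  0.05918788] 0.9987813683261233 [-0.56  0.28  1.63  0.    1.23 -2.13]
```

View pics/w6.png

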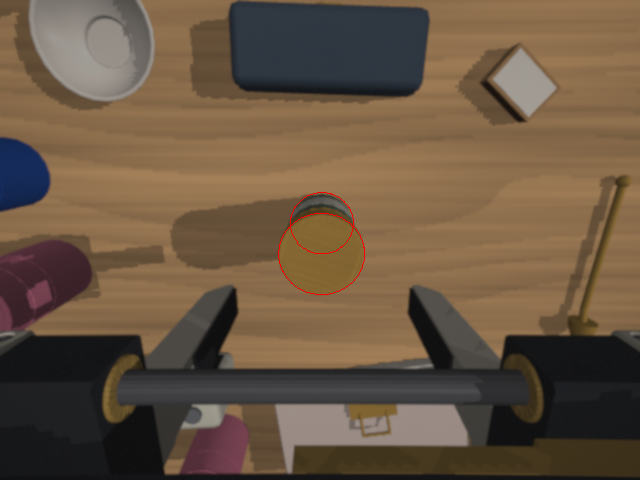

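View pics/s6.png

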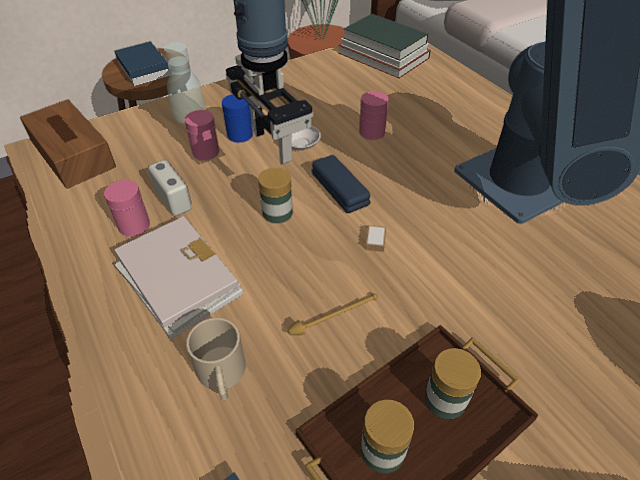

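Both light tins stand upright on the tray, and B's outline fits. Now I'll grasp B and raise it so its underside is at 0.15.

Request:
carry_out(
  rows=[0.0005, -0.001, -0.035, 0, 1, 0.0005, -0.001, -0.07, 0, 1, 0.0005, -0.001, -0.105, 0, 1, 0.0005, -0.001, -0.124, 0, 1, 0.0005, -0.001, -0.131, 0, 1, 0.0005, -0.001, -0.131, 0, 1, 0.0005, -0.001, -0.131, 0, 0, 0.0005, -0.001, -0.131, 0, 0],
)

```text
t: 29.33
position: [0.5093, -0.1882, 0.0384]
eef_rot: [0.001, -0.001, 1.0, -0.001]
ft_force: [0.7, 0.1, 0.1]
width: 0.9
```

Request:
carry_out(
  rows=[0, 0, 0, 0, 0, 0, 0, 0, 0, 0, 0, 0, 0, 0, 0, 0, 0, 0, 0, 0, 0, 0, 0, 0, 0, 0, 0, 0, 0, 0],
)

```text
t: 29.83
position: [0.5085, -0.1877, 0.0378]
eef_rot: [0.001, -0.001, 1.0, -0.0]
ft_force: [-1.2, 2.2, 7.0]
width: 0.682
```

Request:
carry_out(
  rows=[0, 0, 0.015, 0, 0, 0, 0, 0.04, 0, 0, 0, 0, 0.075, 0, 0, 0, 0, 0.11, 0, 0, 0, 0, 0.14, 0, 0, 0, 0, 0.15, 0, 0, 0, 0, 0.15, 0, 0, 0, 0, 0.15, 0, 0],
)

```text
t: 30.5
position: [0.5073, -0.1872, 0.1855]
eef_rot: [-0.001, -0.001, 1.0, 0.0]
ft_force: [-0.7, 0.8, -4.3]
width: 0.685
```

Request:
carry_out(
  rows=[0, 0, 0, 0, 0, 0, 0, 0, 0, 0, 0, 0, 0, 0, 0, 0, 0, 0, 0, 0, 0, 0, 0, 0, 0, 0, 0, 0, 0, 0],
)

```text
t: 31.0
position: [0.5078, -0.1875, 0.1863]
eef_rot: [-0.0, -0.001, 1.0, 0.0]
ft_force: [-0.0, 0.6, -3.6]
width: 0.686
```

```bash
sed -i 's/range(6)/range(16)/' weigh.py; python3 weigh.py; python3 - <<'E'
from w import *
wrist([],"pics/w7.png")
c=arm.read_camera("scene");cv2.imwrite("pics/s7.png",c["frame"][:,:,::-1])
c=arm.read_camera("top");cv2.imwrite("pics/t7.png",c["frame"][:,:,::-1])
E
```

```text
31.75 [ 0.5079 -0.1875  0.1867] 0.6854783081099638 mean [ -0.06  -0.08  -3.56 -45.06 -28.82] sem [0.14 0.17 0.11 0.01 0.01] kg 0.3628306145756184
31.8 [ 0.5079454  -0.18752212  0.18673622] [ 0.13613142  0.67281225 -3.26043953] 0.6867826280818126 [-0.56  0.27  1.6   0.    1.27 -2.13]
```

View pics/s7.png

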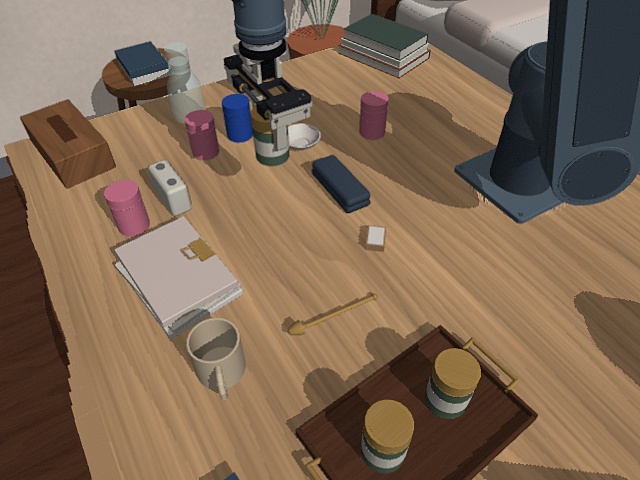

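View pics/t7.png

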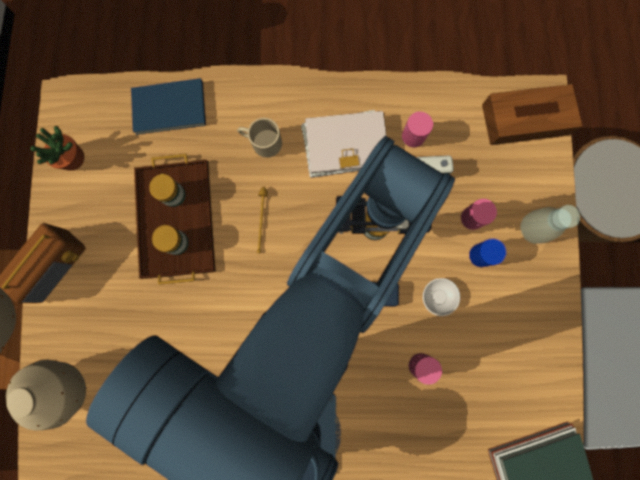

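B's underside is at about .149 m and the tin is clear of everything. The tray and the other items are unmoved, so I'm handing in.

```bash
python3 -c "
from bench import arm
print(arm.finish_job()); s=arm.observe(); print(s['t'],s['position'],s['ft_force'],s['width'])"
```

```text
the job is handed in; nothing more can be done
None
the job is handed in; nothing more can be done
```

The job is handed in at about 32 s. The heaviest tin is held in the gripper and the two lighter ones stand upright on the tray.

- **Weighing:** the force readings gave about 0.16 kg, 0.38 kg (0.36 kg on the second lift) and 0.14 kg. The middle tin is therefore the unused one. It was set back on its own spot while the third was weighed and moved, then picked up again.
- **Tray:** both lighter tins were lowered until they touched, at about 5–7 N, and released at about (0.614, 0.331) and (0.485, 0.317). The last pictures show them standing, with the tray and the other things where they were.
- **Held tin:** the grip was steady at a 64 mm opening, the wrist load was 3.6 N, and the underside was about 149 mm above the bench (worked out from the tool height), with nothing near it.

No check failed. My first scene-camera reading of the tins was 7–14 mm off from the top camera's; re-reading it and the wrist-camera outlines brought them to within a few mm. I could not read the arm's state after handing in.

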